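Load the next slide box at the macro camera and set its focus distance

TASK

Take the front slide box from its lane of the sloped roller rack, letting the two boxes behind it roll down to the front stop, and set it down gently, flat and squarely between the corner angles of the nest on the camera stand's carriage. Then turn the stand's round knob until the arrow of the carriage points straight at the arrow of the focus mark on the scale, so that the box's end is in focus. Leave the focus mark and the petri dishes in the other lane where they are, and do not bump the camera.

Things in the scene. Friction and masses are not known exactly. Their poses are not given: they have to be found in the camera images.
- flow_rack: Fixed rack, 340 (x) x 200 x 110 mm, two lanes. Origin on the table under its middle; +x points up the lanes, which rise by 0.122 rad (7 deg), and the things on them lie at that tilt. Slide-box lane (free-turning 15 mm rollers) at y = -45 mm, 40 wide, cheeks 5 mm over the rollers; dish lane (plain sheet) at y = +50 mm, 64 wide. The front stop plate stands 12 mm over the rollers.
- slide_lane_stop (a point): Inner face of the front stop, in the middle of the slide-box lane, at the height of the roller tops (50 mm over the table); axes as flow_rack.
- slide_box_1: Closed microscope slide box, 33 wide x 84 long x 32 mm high, about 0.11 kg (0.09 to 0.15); one rigid piece. The front box, against the stop: the one to be moved. Origin at the centre of its underside, y along its 84 mm length, z out of its lid. Lies lengthwise in the lane.
- slide_box_2: Closed microscope slide box, 33 wide x 84 long x 32 mm high, about 0.11 kg (0.09 to 0.15); one rigid piece. The second box in the lane, touching the first. Origin at the centre of its underside, y along its 84 mm length, z out of its lid. Lies lengthwise in the lane.
- slide_box_3: Closed microscope slide box, 33 wide x 84 long x 32 mm high, about 0.11 kg (0.09 to 0.15); one rigid piece. The last box in the lane, touching the second. Origin at the centre of its underside, y along its 84 mm length, z out of its lid. Lies lengthwise in the lane.
- dish_1: Petri dish, 58 mm across, 14 high, number 1 from the front in the neighbouring lane; origin at the centre of its underside. To be left alone.
- dish_2: Petri dish, 58 mm across, 14 high, number 2 from the front in the neighbouring lane; origin at the centre of its underside. To be left alone.
- dish_3: Petri dish, 58 mm across, 14 high, number 3 from the front in the neighbouring lane; origin at the centre of its underside. To be left alone.
- camera_stand: Fixed stand: grey base plate 295 x 190 x 12 mm. Origin on the table under the nest's centre when the carriage is at its near end (joint 0); x points along the carriage's travel towards the camera. The plate spans x -70 to +225 mm, y -115 to +75 mm.
- camera_head: White camera with a black lens on the far end of the stand, looking back along the stand's -x at the nest: lens front at x = 115 mm, camera back at 229 mm, top 92 mm over the table, y within 25 mm of the stand's middle. Same origin and axes as camera_stand. Not to be bumped.
- nest (a point): Centre of the nest's floor on the carriage, 38 mm over the table; x along the stand's x (the box's length lies along it, either way round), z up. Four steel corner angles, 10 mm high, enclose 90 (x) by 39 mm (y): 3 mm of play round the box. The long sides are open for 60 mm in the middle, room for the fingers.
- knob_grip (a point): On the axis of the round black knob at gripping height, 66 mm over the table. Knob 40 mm across, upright axis, from 46 to 78 mm over the table; the bridge plate under it has its top at 42 mm. It stands 85 mm to the right (-y) of the nest's centre line, does not travel, turns with 0.06 N m of friction and stays where left.
- focus_knob (a joint): Turn of the knob in rad, 0 (near end) to 4.2, growing clockwise seen from above. A pinion drives the carriage: each radian clockwise moves it 10 mm along +x towards the camera.
- pointer_tip (a point): Tip of the arrow that is fixed to the left side of the carriage, 47 mm to the left of the nest's centre line and 30 mm over the table; points to +y of the stand; moves with the carriage.
- mark_tip (a point): Tip of the arrow of the focus mark, a black cursor clamped on the scale rail at the left edge of the base, pointing to -y of the stand at the carriage's arrow, tips 2 mm apart across. At the start it is 12 to 28 mm farther along +x than the carriage's arrow. Axes as camera_stand. Stays clamped.
Things that resemble listed ones, but are neither listed nor needed, are in the scene too. Leave any orange look-alike of the slide_box_3 alone.

How it is judged:
By the outcome, as a careful person would: the job done as asked, in the order asked, and still so for the second after the job is handed in, with the robot touching nothing.
It also fails if it takes over 64 s, if anything falls off the work surface, if the arm or the gripper's body presses on something with over 40 N, if the wrist force passes 120 N, or if a joint passes its speed limit or range.

ROBOT

A 6-joint arm with a two-finger parallel gripper is mounted at the origin on a cart in front of the work surface, level with it; the furniture and walls round the work are solid. World frame = base frame: x ahead of the robot, y to its left, z up, the work surface at z = 0. Lengths are in m, angles in rad, forces in N, time in s.
With the tool pointing down it reaches from about 0.375 to 0.975 m from the base axis. Payload 3.8 kg.
Tool frame: the origin (TCP) lies where the fingers leave the gripper's body, on its centre line; the fingertips stand 73 mm ahead of it and the grasp point (between the pads) lies 54 mm ahead of it (tip_reach is the distance from the TCP to the fingertips, in m); z points along the fingers, y is the line along which they close (so a half turn about z gives the same grasp; the last joint's range is limited). The gripper opens to 85 mm and grips with 20 to 120 N. Pads are 22 mm wide; open, the fingers measure 114 mm over their backs; the gripper's body (76 mm by 85 mm) begins 54 mm behind the grasp point. The pads swing forward as they close: fully open they stand 13 mm farther back than shut.
Start: joints at [1.19, 0.264, 1.604, -0, 1.274, -0.037], TCP at [0.228, 0.635, 0.304] pointing down, gripper open.
Joint ranges: [-2.63, 2.63], [-0.94, 2.18], [0.31, 2.57], [-1.31, 4.45], [0, 2.66], [-2.55, 2.55]. Speed limits (rad/s): [2.57, 2.57, 3.14, 3.14, 3.14, 3.14].

INTERFACE

Orientations are given as a unit quaternion [w, x, y, z].
In Python, from workcell import * gives the robot as it stands.
- The arm moves only by the shell command python3 -m handwheel 'ROWS'. ROWS is JSON, a list that holds one entry, the list of rows, each a list of 7 numbers: the shift along the world's x, y, z as a fraction of full scale, then the turn, a rotation vector about the world's x, y, z as a fraction of full scale, then the opening, from 0 (shut) to 1 (fully open). A call has 1 to 10 rows; each row shifts and turns the commanded pose from where the row before left it; what a row does not reach is not made up. Full scale, the value 1, is 30 mm for a shift and 0.1 rad for a turn. A row lasts 1/8 s, in which the tool goes at most 62.5 mm and 10.7 degrees, less where a joint would pass 70% of its speed; a pose out of reach is approached as far as the arm can. A call with a number of a shift or a turn outside -1 to 1 is refused whole. A call with a gripper value outside its range is refused whole. The fingers move at their own pace and stop on an object; the grip force is fixed at half the most. Time passes only in rows, so rows that do not move let the fingers close. It gives the time, the measured TCP pose, the force, the opening and the grip force at its end, in the units of the state.
- sense(): the state, without advancing time (a new reading comes with each control period).
- capture(name): name is "side" or "top"; returns a dict with "img" (400x640x3 uint8, red, green, blue), "vfov" (degrees; the focal length in pixels is half the picture's height over the tangent of half this angle, whatever the lens; pixels are square), "cx", "cy" (the principal point, pixels), "k1" (the pictures are not rectified: a ray, as slopes to the right and down, at radius r is drawn at 1 + k1 r^2 times it, then the intrinsics apply), "view" (4x4, takes a point from world to camera coordinates). Camera axes: x right, y down, z forward; pixel columns grow to the right and rows downward; lengths in m; the calibration is good to about 2 mm. A picture is of the moment at which its call begins. There is no depth.
- sign_off(): hands the job in; it is judged then, once.
The state is a dict: "time": time; "joint_positions": joint angles; "qd": joint speeds; "tau": joint torques, N m; "eef_pos": TCP position; "tool_rot": TCP orientation; "contact_force": force on the tool from outside, world axes, zero at the start; "wrist_torque": the same for the moment, N m; "width": finger opening in m; "grip_force": force on a finger pad.
Only numpy, scipy, OpenCV 4.12 (cv2) and the standard library are available. Lean on these libraries where they do the work, as an engineer would, in place of code of your own. Each camera call takes 0.05 s, during which the arm holds its last target. There are 200 camera calls.

## Working session

There is one attempt and no reset: what is moved stays moved. The work goes in short steps, Python scripts to look and compute and a shell command to move; the robot and the scene stay as the last step left them, time stands still between calls to the robot, and variables do not carry over. Pictures are saved under pics/ and viewed, at most 10 in all, crops included, and the job is handed in when it is done.

```bash
ls; mkdir -p pics
python3 - <<'E'
from workcell import *
import cv2, numpy as np
for n in("side","top"):
    c=capture(n); cv2.imwrite(f"pics/{n}0.png",cv2.cvtColor(c["img"],cv2.COLOR_RGB2BGR))
    print(n,c["vfov"],c["cx"],c["cy"],c["k1"],np.round(c["view"],4).tolist())
s=sense();print(s["time"],s["eef_pos"],s["tool_rot"],s["width"])
E
```

```text
pics
side 53.63982289389186 317.54750857535385 192.71495781379033 -0.03693964143471002 [[-0.999, 0.0421, 0.0112, 0.5603], [0.0184, 0.6397, -0.7684, 0.0218], [-0.0395, -0.7675, -0.6399, 1.0202], [0.0, 0.0, 0.0, 1.0]]
top 43.179039154524844 318.9081445681155 212.68890408285307 0.031405400642767735 [[-0.0122, -0.9999, -0.0047, 0.0279], [-0.9947, 0.0126, -0.1019, 0.561], [0.1019, 0.0034, -0.9948, 1.2092], [0.0, 0.0, 0.0, 1.0]]
0.1 [0.22734076 0.63501328 0.30268656] [-2.15548071e-04  1.71054739e-01  9.85261002e-01 -9.93843127e-04] 0.08569395000632309
```

View pics/side0.png

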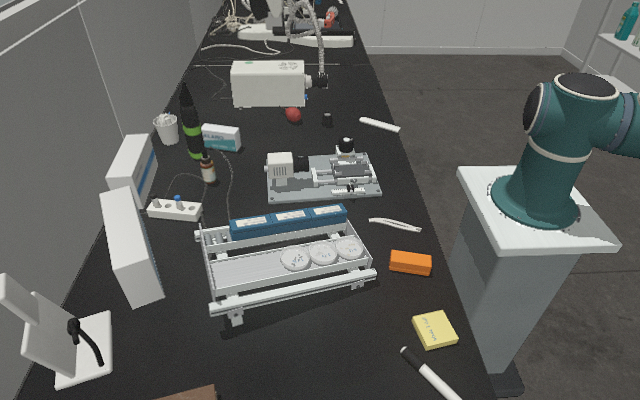

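View pics/top0.png

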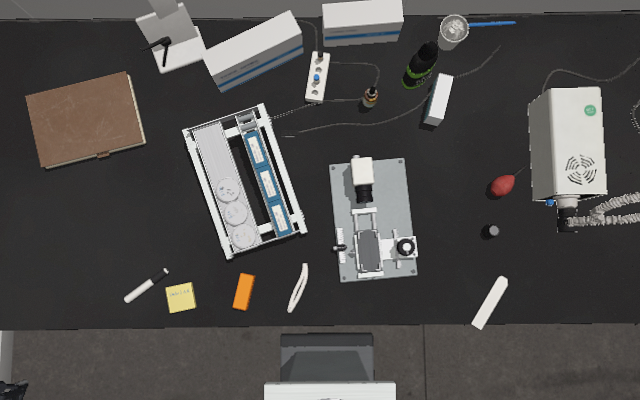

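The top view shows the rack (blue boxes at about (281,220), (268,185), (255,150)) and the stand: nest at about (369,252), knob at (405,246), camera at (362,175). The front box is the one nearest the robot. I'll zoom in to pick exact pixels.

Run:
```python
import cv2
def crop(n,x,y,w,h,s,o):
    im=cv2.imread(f"pics/{n}0.png")[y:y+h,x:x+w]
    im=cv2.resize(im,None,fx=s,fy=s,interpolation=cv2.INTER_CUBIC)
    for u in range((x+9)//10*10,x+w,10):
        cv2.line(im,((u-x)*s,0),((u-x)*s,6 if u%50 else 16),(0,255,255),1)
        if u%20==0: cv2.putText(im,str(u),((u-x)*s,18),0,.35,(0,255,255),1)
    for v in range((y+9)//10*10,y+h,10):
        cv2.line(im,(0,(v-y)*s),(6,(v-y)*s),(0,255,255),1)
        if v%20==0: cv2.putText(im,str(v),(8,(v-y)*s+4),0,.35,(0,255,255),1)
    cv2.imwrite(f"pics/{o}.png",im)
crop("top",235,150,190,140,4,"topz"); crop("side",225,135,165,120,4,"sidez")
```

```text
(no output)
```

View pics/topz.png

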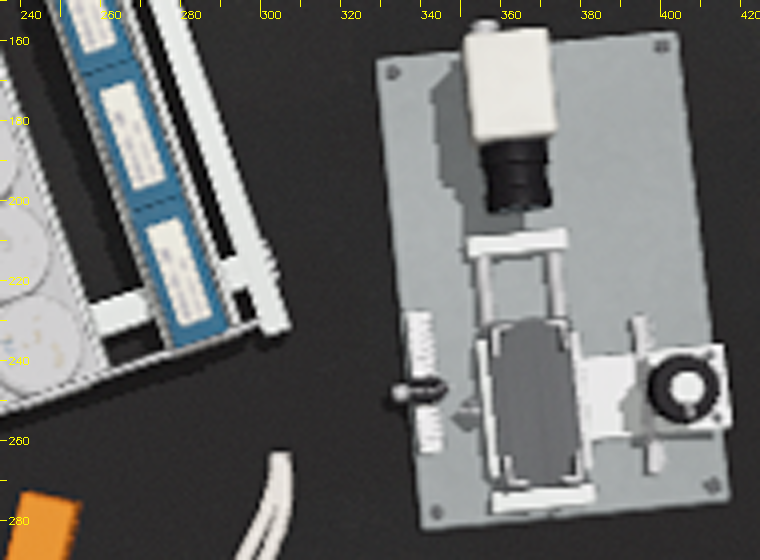

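View pics/sidez.png

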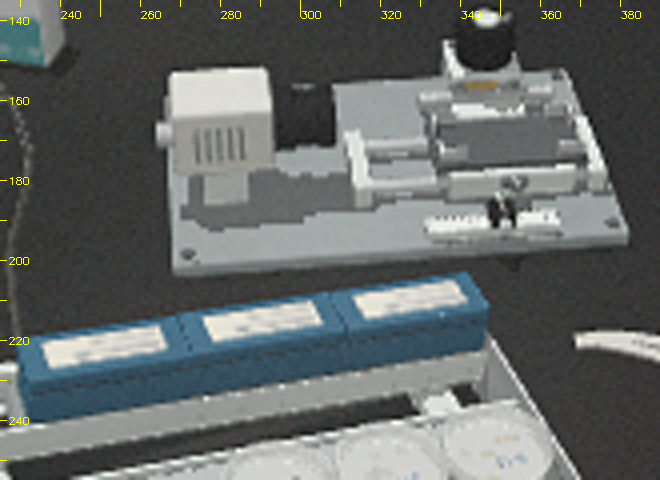

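The crops (×4) show stand-plate corners at top pixels (329,165), (404,158), (417,275), (340,282), the knob at (406,247), and the front box's lid from (279,237)/(292,234) to (268,203)/(280,199). I'll fit the poses from both views.

```bash
cat > h.py <<'E'
from workcell import *
import cv2, numpy as np
from scipy.optimize import least_squares
from scipy.spatial.transform import Rotation as R
def cam(c):
    return dict(f=c["img"].shape[0]/2/np.tan(np.radians(c["vfov"])/2),c=(c["cx"],c["cy"]),k=c["k1"],V=np.array(c["view"]))
C={n:cam(capture(n)) for n in("side","top")}
def proj(n,P):
    c=C[n];P=np.atleast_2d(P);q=P@c["V"][:3,:3].T+c["V"][:3,3];s=q[:,:2]/q[:,2:]
    return s*(1+c["k"]*(s**2).sum(1,keepdims=True))*c["f"]+c["c"]
def zc(n,X):  # crop pixel->image
    o={"top":(235,150),"side":(225,135)}[n]
    return (np.array(X)+.5)/4-.5+o
def fit(obs,x0,T):
    """obs: (cam, model pt m, image pixel); T(params)->(R,t)"""
    def r(p):
        Rm,t=T(p);return np.concatenate([(proj(n,Rm@np.array(m)+t)[0]-px) for n,m,px in obs])
    s=least_squares(r,x0,loss="soft_l1");return s.x,r(s.x).reshape(-1,2)
def tri(pt,ps,x0=(.5,0,.05)):
    s=least_squares(lambda p:np.concatenate([proj("top",p)[0]-pt,proj("side",p)[0]-ps]),x0);return s.x,s.fun
E
python3 - <<'E'
from h import *
t,s="top","side"
O=[(t,(.225,.075,.012),(377,60)),(t,(.225,-.115,.012),(678,32)),(t,(-.07,-.115,.012),(730,500)),(t,(-.07,.075,.012),(422,528)),
(s,(.225,.075,.012),(174,267)),(s,(-.07,.075,.012),(628,237)),(s,(-.07,-.115,.012),(565,70)),
(t,(0,-.085,.078),(685,388)),(s,(0,-.085,.078),(487,17))]
O=[(n,m,zc(n,p)) for n,m,p in O]
T=lambda p:(R.from_euler("z",p[2]).as_matrix(),np.array([p[0],p[1],p[3]]))
p,r=fit(O,[.5,-.1,0,0],T);print("stand",p.round(4));print(r.round(1).tolist())
Rs,ts=T(p)
for nm,m in dict(nest=(0,0,.038),knob=(0,-.085,.078),ang_c=(0,0,.048)).items():
    P=Rs@np.array(m)+ts;print(nm,P.round(4),[((proj(n,P)[0]+.5-(np.array((235,150)) if n==t else (225,135)))*4-.5).round() .tolist()for n in(t,s)])
P,f=tri(zc(t,(685,388)),zc(s,(487,17)));print("knobtri",P.round(4),f.round(1))
B=[(t,(0,-.0165,.032),(230,335)),(t,(0,.0165,.032),(175,350)),(t,(.084,.0165,.032),(133,212)),(t,(.084,-.0165,.032),(180,196)),
(t,(.168,.0165,.032),(85,75)),(t,(.168,-.0165,.032),(130,58)),
(s,(0,-.0165,.032),(470,272)),(s,(0,.0165,.032),(487,305)),(s,(.084,-.0165,.032),(330,293)),(s,(.084,.0165,.032),(345,333)),(s,(.168,.0165,.032),(190,355)),(s,(.252,.0165,.032),(25,378))]
B=[(n,m,zc(n,q)) for n,m,q in B]
TB=lambda p:((R.from_euler("z",p[2])*R.from_euler("y",p[4])).as_matrix(),np.array([p[0],p[1],p[3]]))
p,r=fit(B,[.5,.1,.3,.05,-.12],TB);print("stop/tilt",p.round(4));print(r.round(1).tolist())
Rb,tb=TB(p)
print("box1 centre",(Rb@[.042,0,.016]+tb).round(4),"top",(Rb@[.042,0,.032]+tb).round(4))
E
```

```text
stand [ 0.4676 -0.0977  0.0796 -0.0005]
[[-0.2, -0.8], [0.1, -0.8], [0.2, 0.3], [-0.1, 0.4], [-0.6, 0.2], [0.9, -0.4], [0.8, 0.2], [0.6, -0.1], [-0.0, 1.1]]
nest [ 0.4676 -0.0977  0.0375] [[536.0, 403.0], [506.0, 141.0]]
knob [ 0.4744 -0.1825  0.0775] [[687.0, 388.0], [487.0, 21.0]]
ang_c [ 0.4676 -0.0977  0.0475] [[537.0, 402.0], [507.0, 129.0]]
knobtri [ 0.4743 -0.1803  0.0822] [ 0.  -0.1  0.2  0. ]
stop/tilt [ 0.5092  0.1014  0.3088  0.0506 -0.1191]
[[-0.3, -1.1], [-0.0, -0.4], [-0.9, -0.1], [0.8, -0.5], [-0.4, -0.2], [1.9, -0.3], [-0.1, -0.1], [1.5, 1.1], [-0.5, -0.3], [0.8, -0.4], [0.8, -0.1], [0.4, 0.4]]
box1 centre [0.5472 0.1135 0.0714] top [0.5454 0.113  0.0873]
```

Fits are consistent: the knob top, stop height (50.6 mm) and tilt (0.119) all match the text. Next: the hover pose and the row deltas.

```bash
cat >> h.py <<'E'
STOP=np.array([.5092,.1014,.0502]);YL,TILT=.3088,-.122
RB=R.from_euler("z",YL)*R.from_euler("y",TILT)
STAND=np.array([.4676,-.0977,0]);YS=.0796
RS=R.from_euler("z",YS)
FLIP=R.from_euler("z",np.pi)*R.from_euler("x",np.pi) # tool y stays at +-y, z down
def down(Rf):
    "tool with y along frame y (sign as for q6 near -1.7), z = -frame z"
    return Rf*R.from_euler("x",np.pi)*R.from_euler("z",np.pi)
def cur():
    s=sense();q=s["tool_rot"];return np.array(s["eef_pos"]),R.from_quat([q[1],q[2],q[3],q[0]]),s
def go(p,Rt,N):
    "per-row numbers for N rows to a TCP pose"
    p0,R0,s=cur();d=(p-p0)/.03/N;w=(Rt*R0.inv()).as_rotvec()/.1/N
    print(N,"shift",d.round(3).tolist(),"turn",w.round(3).tolist(),"| mm",((p-p0)*1e3).round(1).tolist(),"F",np.round(s["contact_force"],1).tolist(),"w",round(s["width"]*1e3,1),"gf",s["grip_force"],"t",s["time"])
def grasp_tcp(frame,org,pt): return org+frame.apply(np.array(pt)+[0,0,.054])
E
python3 - <<'E'
from h import *
p0,R0,s=cur();print(R0.as_matrix()[:,1].round(3), down(RB).as_matrix()[:,1:].round(3).tolist())
go(grasp_tcp(RB,STOP,[.042,0,.027+.08]),down(RB),20)
P,f=tri((231.,258.),(376.,270.));print("left rail end guess",P.round(3),f.round(1))
E
```

```text
[ 0.337  0.941 -0.001] [[-0.304, 0.116], [0.953, 0.037], [-0.0, -0.993]]
20 shift [0.505, -0.879, -0.147] turn [-0.001, -0.062, 0.326] | mm [302.8, -527.2, -88.3] F [-0.2, 0.1, -0.4] w 85.4 gf 0.0 t 0.3
left rail end guess [0.453 0.235 0.031] [-0.1  0.3 -0.3 -0. ]
```

```bash
for i in 1 2; do :; done; python3 -m handwheel '[[[0.505,-0.88,-0.147,0,-0.062,0.326,0.6],[0.505,-0.88,-0.147,0,-0.062,0.326,0.6],[0.505,-0.88,-0.147,0,-0.062,0.326,0.6],[0.505,-0.88,-0.147,0,-0.062,0.326,0.6],[0.505,-0.88,-0.147,0,-0.062,0.326,0.6],[0.505,-0.88,-0.147,0,-0.062,0.326,0.6],[0.505,-0.88,-0.147,0,-0.062,0.326,0.6],[0.505,-0.88,-0.147,0,-0.062,0.326,0.6],[0.505,-0.88,-0.147,0,-0.062,0.326,0.6],[0.505,-0.88,-0.147,0,-0.062,0.326,0.6]]]' && python3 -m handwheel '[[[0.505,-0.88,-0.147,0,-0.062,0.326,0.6],[0.505,-0.88,-0.147,0,-0.062,0.326,0.6],[0.505,-0.88,-0.147,0,-0.062,0.326,0.6],[0.505,-0.88,-0.147,0,-0.062,0.326,0.6],[0.505,-0.88,-0.147,0,-0.062,0.326,0.6],[0.505,-0.88,-0.147,0,-0.062,0.326,0.6],[0.505,-0.88,-0.147,0,-0.062,0.326,0.6],[0.505,-0.88,-0.147,0,-0.062,0.326,0.6],[0.505,-0.88,-0.147,0,-0.062,0.326,0.6],[0.505,-0.88,-0.147,0,-0.062,0.326,0.6]]]'
python3 - <<'E'
from h import *
go(grasp_tcp(RB,STOP,[.042,0,.027+.02]),down(RB),5)
p,r,s=cur();print(s["joint_positions"])
E
```

```text
time: 1.55
eef_pos: [0.3794, 0.3706, 0.2597]
tool_rot: [0.031, 0.008, 0.999, 0.005]
contact_force: [0.2, 0.5, 0.9]
width: 0.051
grip_force: 0.0
time: 2.8
eef_pos: [0.5309, 0.1066, 0.2157]
tool_rot: [0.06, -0.154, 0.986, 0.01]
contact_force: [-1.1, 1.3, -0.1]
width: 0.0512
grip_force: 0.0
5 shift [0.039, 0.033, -0.399] turn [-0.003, -0.001, 0.004] | mm [5.8, 4.9, -59.9] F [-0.3, 0.2, -0.3] w 51.5 gf 0.0 t 2.9
[ 0.13887534  0.02564587  2.05013736  0.02671734  0.94617297 -1.75278605]
```

```bash
python3 -m handwheel '[[[0.04,0.033,-0.4,0,0,0,0.6],[0.04,0.033,-0.4,0,0,0,0.6],[0.04,0.033,-0.4,0,0,0,0.6],[0.04,0.033,-0.4,0,0,0,0.6],[0.04,0.033,-0.4,0,0,0,0.6],[0,0,0,0,0,0,0.6]]]'
python3 - <<'E'
from h import *
go(grasp_tcp(RB,STOP,[.042,0,.027]),down(RB),4)
a=capture("top")["img"][130:260,220:350];b=capture("side")["img"][130:260,270:400]
im=np.hstack([cv2.resize(x,None,fx=3,fy=3,interpolation=2) for x in(a,b)])
cv2.imwrite("pics/pre.png",im[:,:,::-1])
E
```

```text
time: 3.65
eef_pos: [0.5356, 0.1125, 0.1541]
tool_rot: [0.059, -0.154, 0.986, 0.01]
contact_force: [0.8, 0.4, 0.1]
width: 0.0512
grip_force: 0.0
4 shift [0.024, -0.012, -0.166] turn [-0.005, -0.003, -0.001] | mm [2.9, -1.4, -19.9] F [0.7, 0.0, -0.3] w 51.2 gf 0.0 t 3.75
```

View pics/pre.png

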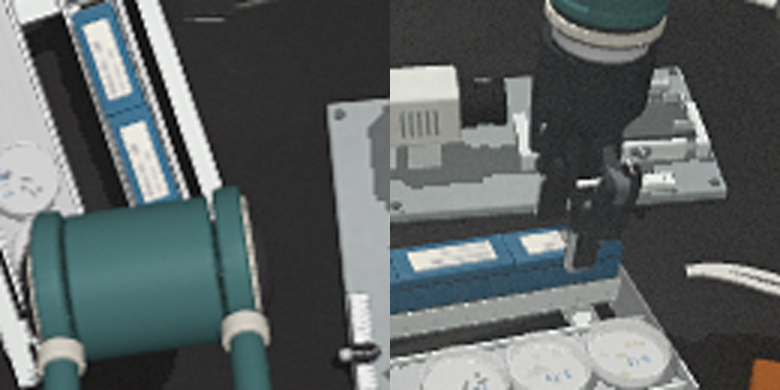

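The left finger hangs beside the front box near mid-length, on the dish side and clear of the dishes. Descending and closing.

```bash
python3 -m handwheel '[[[0.024,-0.012,-0.166,0,0,0,0.6],[0.024,-0.012,-0.166,0,0,0,0.6],[0.024,-0.012,-0.166,0,0,0,0.6],[0.024,-0.012,-0.166,0,0,0,0.6],[0,0,0,0,0,0,0.6],[0,0,0,0,0,0,0.6]]]'
python3 - <<'E'
from h import *
go(grasp_tcp(RB,STOP,[.042,0,.027]),down(RB),1)
E
```

```text
time: 4.6
eef_pos: [0.5394, 0.111, 0.1357]
tool_rot: [0.06, -0.154, 0.986, 0.01]
contact_force: [-0.1, -0.4, 0.1]
width: 0.0515
grip_force: 0.0
1 shift [-0.001, 0.001, -0.008] turn [-0.02, -0.005, -0.004] | mm [-0.0, 0.0, -0.2] F [-0.5, -1.1, 0.8] w 50.9 gf 0.0 t 4.7
```

```bash
python3 -m handwheel '[[[0,0,0,0,0,0,0.45],[0,0,0,0,0,0,0.38],[0,0,0,0,0,0,0.2],[0,0,0,0,0,0,0.2],[0,0,0,0,0,0,0.2]]]'
python3 - <<'E'
from h import *
go(grasp_tcp(RB,STOP,[.042,0,.027]),down(RB),1)
E
```

```text
time: 5.32
eef_pos: [0.5397, 0.111, 0.1363]
tool_rot: [0.06, -0.154, 0.986, 0.01]
contact_force: [-1.5, -1.3, 5.4]
width: 0.0321
grip_force: 59.8
1 shift [-0.006, 0.0, -0.018] turn [-0.021, -0.001, -0.004] | mm [-0.2, 0.0, -0.5] F [-1.5, -0.8, 6.6] w 31.8 gf 59.81919229030609 t 5.425
```

```bash
python3 -m handwheel '[[[-0.025,-0.008,0.15,0,0,0,0.2],[-0.025,-0.008,0.2,0,0,0,0.2],[-0.031,-0.01,0.265,0,0,0,0.2],[-0.031,-0.01,0.265,0,0,0,0.2],[-0.031,-0.01,0.265,0,0,0,0.2],[-0.031,-0.01,0.265,0,0,0,0.2],[-0.031,-0.01,0.265,0,0,0,0.2],[-0.031,-0.01,0.265,0,0,0,0.2],[-0.031,-0.01,0.265,0,0,0,0.2],[-0.031,-0.01,0.265,0,0,0,0.2]]]'
python3 - <<'E'
from h import *
q=grasp_tcp(RS,STAND,[0,0,.038+.027+.09])
go(q,down(RS),12)
E
```

```text
time: 6.68
eef_pos: [0.5304, 0.1081, 0.2104]
tool_rot: [0.06, -0.154, 0.986, 0.01]
contact_force: [-0.1, -0.7, -1.7]
width: 0.0318
grip_force: 59.9
12 shift [-0.176, -0.572, -0.006] turn [-0.021, 0.101, -0.191] | mm [-63.5, -205.9, -2.2] F [0.4, -0.3, -0.6] w 31.9 gf 59.87003982067108 t 6.775
```

```bash
python3 -m handwheel '[[[-0.08,-0.2,0,-0.021,0.101,-0.191,0.2],[-0.176,-0.45,0,-0.021,0.101,-0.191,0.2],[-0.186,-0.62,0,-0.021,0.101,-0.191,0.2],[-0.19,-0.62,0,-0.021,0.101,-0.191,0.2],[-0.19,-0.62,0,-0.021,0.101,-0.191,0.2],[-0.19,-0.62,0,-0.021,0.101,-0.191,0.2],[-0.19,-0.62,0,-0.021,0.101,-0.191,0.2],[-0.19,-0.62,0,-0.021,0.101,-0.191,0.2],[-0.19,-0.62,0,-0.021,0.101,-0.191,0.2],[-0.19,-0.62,0,-0.021,0.101,-0.191,0.2]]]' && python3 -m handwheel '[[[-0.19,-0.62,0,-0.021,0.101,-0.191,0.2],[-0.15,-0.5,0,-0.021,0.101,-0.191,0.2],[0,-0.1,0,0,0,0,0.2],[0,0,0,0,0,0,0.2]]]'
python3 - <<'E'
from h import *
q=grasp_tcp(RS,STAND,[0,0,.038+.027+.035])
go(q,down(RS),6)
for n in("top","side"):
    c=capture(n)["img"];cv2.imwrite(f"pics/{n}1.png",c[:,:,::-1])
a=cv2.imread("pics/top1.png")[120:290,220:430];b=cv2.imread("pics/side1.png")[110:250,200:400]
z=cv2.resize(b,None,fx=4,fy=4,interpolation=2)
cv2.imwrite("pics/h_side.png",z)
cv2.imwrite("pics/h_top.png",cv2.resize(a,None,fx=2,fy=2,interpolation=2))
E
```

```text
time: 8.02
eef_pos: [0.4769, -0.0615, 0.2099]
tool_rot: [0.009, -0.058, 0.998, 0.002]
contact_force: [-0.1, -0.1, -0.4]
width: 0.0319
grip_force: 60.0
time: 8.52
eef_pos: [0.4672, -0.0969, 0.2099]
tool_rot: [-0.001, -0.039, 0.999, 0.001]
contact_force: [-0.1, 0.5, -0.4]
width: 0.032
grip_force: 60.0
6 shift [0.002, -0.007, -0.31] turn [-0.002, -0.003, -0.0] | mm [0.4, -1.2, -55.8] F [0.4, 1.2, -0.6] w 32.0 gf 59.97487664222717 t 8.625
```

View pics/h_side.png

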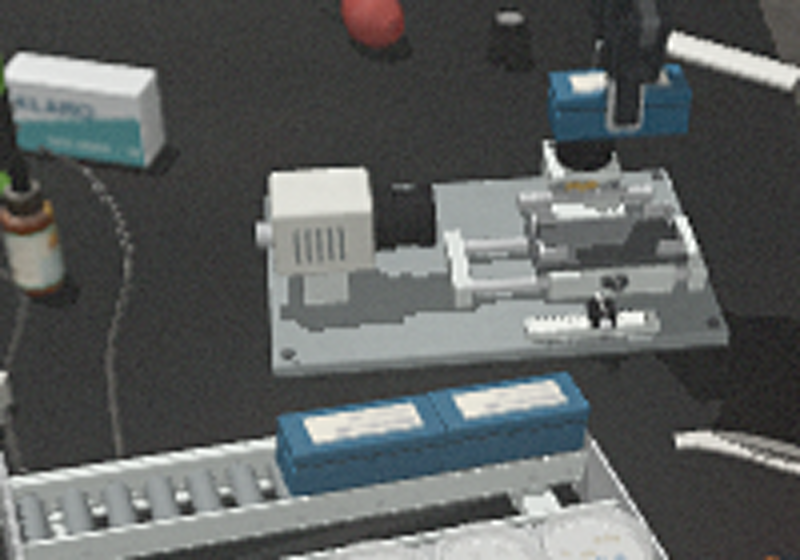

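Boxes 2 and 3 rolled to the stop, and the held box is level over the nest (side crop: near face from about (553,138) to (690,131)). I'll check its lengthwise place in the hand by projection.

Run:
```python
from h import *
p,r,s=cur(); b=cv2.imread("pics/side1.png")
M=r.as_matrix()
def box(dx,dz,yaw=0):
    pts=[]
    for x,z in((.042,0),(-.042,0),(-.042,.032),(.042,.032)):
        pts.append(p+RS.apply([x+dx,.0165,z+dz]))
    return ((proj("side",np.array(pts))-(200,110)+.5)*4-.5).round(1)
print(box(0,-.081).tolist())
# blue mask of held box
hsv=cv2.cvtColor(b[110:250,200:400],cv2.COLOR_BGR2HSV);m=((hsv[...,0]>95)&(hsv[...,0]<115)&(hsv[...,1]>110)&(hsv[...,2]>50)).astype(np.uint8)
m[:,:130]=0;m[40:]=0
ys,xs=np.where(m);print([4*xs.min(),4*xs.max()+4,4*ys.min(),4*ys.max()+4])
for y in sorted(set(ys)):print(4*y+2,4*xs[ys==y].min(),4*xs[ys==y].max()+4,end="; ")
# known check: same edge detection bias on carriage? nest corner prediction at crop
q=np.array([STAND+RS.apply(v) for v in((.045,.0195,.048),(-.045,.0195,.048),(0,.0,.038))])
print("\nnest",((proj("side",q)-(200,110)+.5)*4-.5).round(1).tolist())
```

```text
[[554.7, 143.1], [687.7, 135.5], [692.8, 91.1], [557.0, 98.4]]
[np.int64(548), np.int64(692), np.int64(64), np.int64(140)]
66 664 680; 70 588 680; 74 548 684; 78 548 684; 82 552 684; 86 552 688; 90 548 692; 94 548 692; 98 548 692; 102 548 688; 106 548 688; 110 548 688; 114 548 688; 118 548 688; 122 552 688; 126 552 688; 130 552 688; 134 556 660; 138 556 612; 
nest [[544.5, 249.9], [680.2, 241.2], [606.1, 240.2]]
```

```bash
python3 -m handwheel '[[[-0.01,-0.01,-0.4,0,0,0,0.2],[-0.01,-0.01,-0.45,0,0,0,0.2],[-0.01,-0.01,-0.45,0,0,0,0.2],[0,0,-0.45,0,0,0,0.2],[0,0,-0.4,0,0,0,0.2],[0,0,-0.2,0,0,0,0.2],[0,0,0,0,0,0,0.2]]]'
python3 - <<'E'
from h import *
go(grasp_tcp(RS,STAND,[-.001,0,.038+.027]),down(RS),6)
b=capture("side")["img"][:,:,::-1];cv2.imwrite("pics/side2.png",b)
t=capture("top")["img"][:,:,::-1];cv2.imwrite("pics/top2.png",t)
cv2.imwrite("pics/n_side.png",cv2.resize(b[120:205,300:400],None,fx=7,fy=7,interpolation=cv2.INTER_CUBIC))
E
```

```text
time: 9.7
eef_pos: [0.4659, -0.0976, 0.1388]
tool_rot: [-0.001, -0.04, 0.999, 0.001]
contact_force: [-0.5, -0.3, -1.3]
width: 0.0322
grip_force: 60.0
6 shift [0.0, -0.0, -0.115] turn [-0.001, -0.002, 0.0] | mm [0.0, -0.0, -20.7] F [0.3, -0.3, -1.2] w 32.1 gf 59.97496783733368 t 9.8
```

View pics/n_side.png

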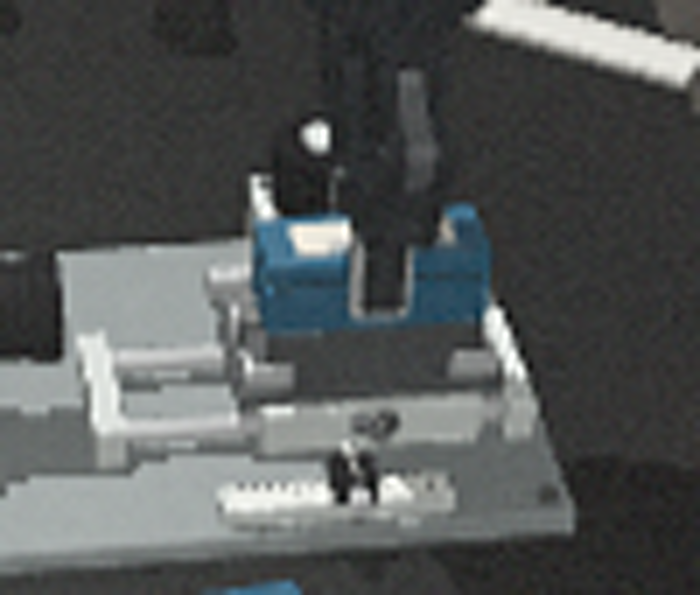

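Run:
```python
from h import *
p,r,s=cur()
z7=lambda P:((proj("side",P)-(300,120)+.5)*7-.5).round(1).tolist()
for n,v in dict(angL=(.047,.0205,.043),angR=(-.047,.0205,.043)).items(): print(n,z7(STAND+RS.apply(v)))
for x in(.042,-.042): print("box",x,[z7(p+RS.apply([x,.0165,z])) for z in(-.081,-.049)])
b=cv2.imread("pics/side2.png")[120:205,300:400].astype(float)
k=b[...,0]-b[...,2]   # blue minus red
for y in(36,38,41,43,45): # rows of near face
    row=k[y]; i=np.where(row>40)[0]; h=45
    L=i[0]; Rr=i[-1]
    sub=lambda a,c:(h-row[a])/(row[c]-row[a])
    print(y*7+3,"L",round((L-1+sub(L-1,L)+.5)*7,1),"R",round((Rr+(row[Rr]-h)/(row[Rr]-row[Rr+1])+.5)*7,1))
```

```text
angL [[247.8, 380.4]]
angR [[495.2, 364.4]]
box 0.042 [[[263.9, 338.4]], [[267.7, 267.0]]]
box -0.042 [[[486.5, 324.4]], [[494.7, 253.3]]]
255 L 256.2 R 488.0
269 L 259.0 R 488.1
290 L 266.7 R 486.8
304 L 262.5 R 486.0
318 L 266.8 R 460.8
```

```bash
python3 -m handwheel '[[[0,0,-0.12,0,0,0,0.2],[0,0,-0.12,0,0,0,0.2],[0,0,-0.12,0,0,0,0.2],[0,0,-0.12,0,0,0,0.2],[0,0,-0.07,0,0,0,0.2],[0,0,-0.05,0,0,0,0.2],[0,0,0,0,0,0,0.2]]]'
python3 - <<'E'
from h import *
go(grasp_tcp(RS,STAND,[-.001,0,.038+.025]),down(RS),6)
E
```

```text
time: 10.88
eef_pos: [0.4662, -0.0977, 0.1213]
tool_rot: [-0.001, -0.04, 0.999, 0.0]
contact_force: [0.4, 0.6, -1.0]
width: 0.0316
grip_force: 60.0
6 shift [0.002, -0.0, -0.025] turn [-0.001, -0.003, 0.0] | mm [0.3, -0.1, -4.5] F [-0.3, -0.7, -0.5] w 31.9 gf 59.9754399061203 t 10.975
```

No contact yet. I'll feel for the floor in sub-millimetre steps.

```bash
for k in 1; do python3 -m handwheel '[[[0,0,-0.03,0,0,0,0.2],[0,0,-0.03,0,0,0,0.2],[0,0,0,0,0,0,0.2]]]' | grep -E "eef|contact"; python3 -m handwheel '[[[0,0,-0.02,0,0,0,0.2],[0,0,0,0,0,0,0.2]]]'| grep -E "eef|contact"; done
```

```text
eef_pos: [0.4662, -0.0977, 0.1197]
contact_force: [0.0, -1.4, 1.7]
eef_pos: [0.4663, -0.0977, 0.1197]
contact_force: [-2.8, 0.5, 6.1]
```

```bash
python3 -m handwheel '[[[0,0,-0.02,0,0,0,0.2],[0,0,0,0,0,0,0.2]]]'| grep -E "eef|contact"
```

```text
eef_pos: [0.4663, -0.0977, 0.1196]
contact_force: [-5.2, 0.2, 10.5]
```

```bash
python3 -m handwheel '[[[0,0,-0.02,0,0,0,0.2],[0,0,0,0,0,0,0.2]]]'| grep -E "eef|contact"
```

```text
eef_pos: [0.4665, -0.0977, 0.1196]
contact_force: [-5.6, 1.0, 14.2]
```

```bash
python3 -m handwheel '[[[0,0,0.04,0,0,0,0.2],[0,0,0,0,0,0,0.2]]]'| grep -E "eef|contact"; python3 -m handwheel '[[[0,0,0,0,0,0,0.36],[0,0,0,0,0,0,0.4],[0,0,0,0,0,0,0.45],[0,0,0,0,0,0,0.5],[0,0,0,0,0,0,0.55],[0,0,0.3,0,0,0,0.55],[0,0,0.6,0,0,0,0.6],[0,0,0.8,0,0,0,0.6],[0,0,0.8,0,0,0,0.7],[0,0,0.5,0,0,0,0.7]]]'
python3 - <<'E'
from h import *
K=grasp_tcp(RS,STAND,[0,-.085,.066+.06])
go(K,RS and down(R.from_euler("z",YS)),6)
p,r,s=cur();print(np.round(s["joint_positions"],2))
E
```

```text
eef_pos: [0.4665, -0.0977, 0.1197]
contact_force: [-1.9, 0.7, 7.1]
time: 13.6
eef_pos: [0.4669, -0.0979, 0.2109]
tool_rot: [0.0, -0.04, 0.999, -0.0]
contact_force: [0.4, -0.5, -0.0]
width: 0.0597
grip_force: 0.0
6 shift [0.038, -0.469, -0.173] turn [0.001, 0.004, 0.0] | mm [6.9, -84.4, -31.2] F [0.1, -0.6, 0.4] w 59.6 gf 0.0 t 13.7
[-0.26 -0.03  2.11  0.    1.06 -1.91]
```

```bash
python3 -m handwheel '[[[0.038,-0.47,-0.1,0,0,0,0.8],[0.038,-0.47,-0.1,0,0,0,0.8],[0.038,-0.47,-0.1,0,0,0,0.8],[0.038,-0.47,-0.2,0,0,0,0.8],[0.038,-0.47,-0.25,0,0,0,0.8],[0.038,-0.47,-0.3,0,0,0,0.8],[0,0,0,0,0,0,0.8]]]'
python3 - <<'E'
from h import *
go(grasp_tcp(RS,STAND,[0,-.085,.066]),down(RS),6)
t=capture("top")["img"][:,:,::-1];cv2.imwrite("pics/top3.png",t)
b=capture("side")["img"][:,:,::-1];cv2.imwrite("pics/side3.png",b)
a=cv2.resize(t[220:285,325:405],None,fx=8,fy=8,interpolation=cv2.INTER_CUBIC)[:, :400]
c=cv2.resize(b[130:195,325:385],None,fx=6.5,fy=8,interpolation=cv2.INTER_CUBIC)
cv2.imwrite("pics/k.png",np.hstack([a,c])[:, :800])
def inv(n,uv,z):
    s=least_squares(lambda q:proj(n,[q[0],q[1],z])[0]-uv,[.47,-.05]);return RS.inv().apply(np.r_[s.x,z]-STAND).round(4)
for nm,q in(("ptr",(452,418)),("mark",(447,385))): print(nm,inv("top",zc("top",q),.03))
E
```

```text
time: 14.58
eef_pos: [0.4725, -0.183, 0.1762]
tool_rot: [-0.002, -0.039, 0.999, 0.001]
contact_force: [0.2, -0.1, -0.2]
width: 0.0685
grip_force: 0.0
6 shift [0.008, -0.001, -0.317] turn [-0.002, -0.004, 0.001] | mm [1.5, -0.1, -57.1] F [-0.6, -1.1, 0.1] w 68.5 gf 0.0 t 14.675
ptr [-0.0043  0.0507  0.03  ]
mark [0.0159 0.0518 0.03  ]
```

View pics/k.png

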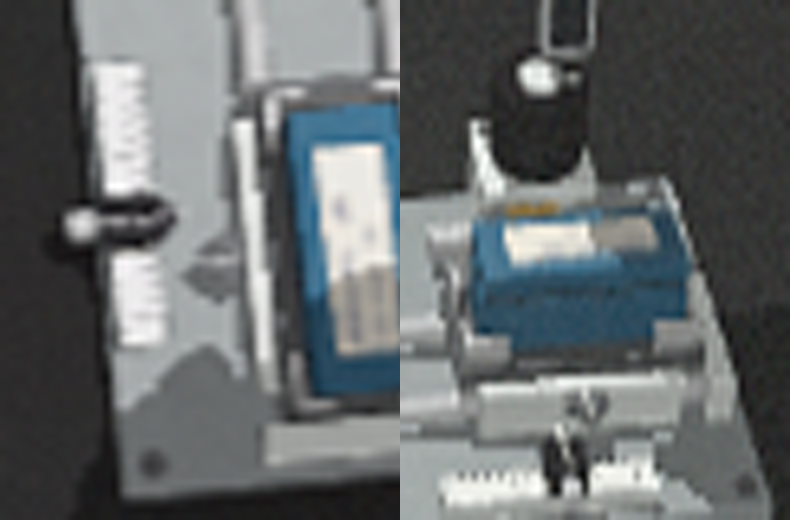

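The box sits flat inside the four angles. Carriage arrow tip is at left pane (183,275), mark tip at (177,217). Now down onto the knob.

```bash
python3 -m handwheel '[[[0.05,0,-0.317,0,0,0,0.8],[0,0,-0.317,0,0,0,0.8],[0,0,-0.317,0,0,0,0.8],[0,0,-0.317,0,0,0,0.8],[0,0,-0.317,0,0,0,0.8],[0,0,-0.317,0,0,0,0.7],[0,0,0,0,0,0,0.6],[0,0,0,0,0,0,0.5],[0,0,0,0,0,0,0.4],[0,0,0,0,0,0,0.3]]]'
python3 - <<'E'
from h import *
go(grasp_tcp(RS,STAND,[0,-.085,.066]),down(RS),1)
p,r,s=cur();print("F in stand",RS.inv().apply(s["contact_force"]).round(1),np.round(s["wrist_torque"],2))
def inv(n,uv,z):
    q=least_squares(lambda q:proj(n,[q[0],q[1],z])[0]-uv,[.47,-.05]);return RS.inv().apply(np.r_[q.x,z]-STAND).round(4)
for q in((183,275),(177,217)): print(inv("top",(np.array(q)+.5)/8-.5+(325,220),.03))
E
```

```text
time: 16.02
eef_pos: [0.4748, -0.1832, 0.1212]
tool_rot: [-0.0, -0.04, 0.999, -0.001]
contact_force: [-2.3, -5.2, 1.8]
width: 0.0383
grip_force: 60.5
1 shift [-0.016, 0.025, -0.039] turn [0.011, -0.008, -0.002] | mm [-0.5, 0.8, -1.2] F [-2.6, -4.6, 2.2] w 38.5 gf 60.5221961857751 t 16.125
F in stand [-3.  -4.4  2.2] [-0.82  0.37  0.  ]
[-0.0038  0.0511  0.03  ]
[0.0138 0.0512 0.03  ]
```

```bash
python3 -m handwheel '[[[0,-0.02,0,0,0,-0.5,0.3],[0,0,0,0,0,-1,0.3],[0,0,0,0,0,-1,0.3],[0,0,0,0,0,-1,0.3],[0,0,0,0,0,-1,0.3],[0,0,0,0,0,-1,0.3],[0,0,0,0,0,-1,0.3],[0,0,0,0,0,-1,0.3],[0,0,0,0,0,-1,0.3],[0,0,0,0,0,-1,0.3]]]' && python3 -m handwheel '[[[0,0,0,0,0,-1,0.3],[0,0,0,0,0,-1,0.3],[0,0,0,0,0,-1,0.3],[0,0,0,0,0,-1,0.3],[0,0,0,0,0,0,0.3],[0,0,0,0,0,0,0.3]]]'
cat >> h.py <<'E'
def inv(n,uv,z):
    q=least_squares(lambda q:proj(n,[q[0],q[1],z])[0]-uv,[.47,-.05]);return RS.inv().apply(np.r_[q.x,z]-STAND)
def rect(img,n,z,x0,x1,y0,y1,s):
    "orthorectified patch at height z: columns = stand -y, rows = stand -x, s px per mm"
    xs=np.arange(x1,x0,-.001/s);ys=np.arange(y1,y0,-.001/s)
    g=np.array([[x,y,z] for x in xs for y in ys]);uv=proj(n,STAND+RS.apply(g)).astype(np.float32).reshape(len(xs),len(ys),2)
    return cv2.remap(img,uv[...,0],uv[...,1],cv2.INTER_CUBIC)
E
python3 - <<'E'
from h import *
p,r,s=cur();print("yaw y-axis",np.arctan2(*r.as_matrix()[[1,0],1]),"F",np.round(s["contact_force"],1),np.round(s["joint_positions"],2))
a=capture("top")["img"][:,:,::-1].copy();cv2.imwrite("pics/top4.png",a)
b=capture("side")["img"][:,:,::-1].copy();cv2.imwrite("pics/side4.png",b)
A=rect(a,"top",.03,-.01,.04,.03,.07,9);B=rect(b,"side",.03,-.01,.04,.03,.07,9)
im=np.hstack([A,B])
for x in range(-5,40,5): 
    y=int((.04-x/1000)*9000);cv2.putText(im,str(x),(0,y+4),0,.4,(0,255,255),1);im[y,::12]=(0,255,255)
cv2.imwrite("pics/arrows.png",im);print(im.shape)
E
```

```text
time: 17.38
eef_pos: [0.4746, -0.1838, 0.1212]
tool_rot: [-0.0, 0.423, 0.906, -0.0]
contact_force: [-2.8, -5.1, 3.2]
width: 0.0386
grip_force: 60.6
time: 18.12
eef_pos: [0.4744, -0.1839, 0.1212]
tool_rot: [0.0, 0.593, 0.805, 0.0]
contact_force: [-4.0, -4.7, 4.7]
width: 0.0383
grip_force: 60.6
yaw y-axis 0.3006423615120429 F [-3.  -4.5  4. ] [-0.42  0.14  2.12  0.    0.88 -0.72]
(450, 722, 3)
```

View pics/arrows.png

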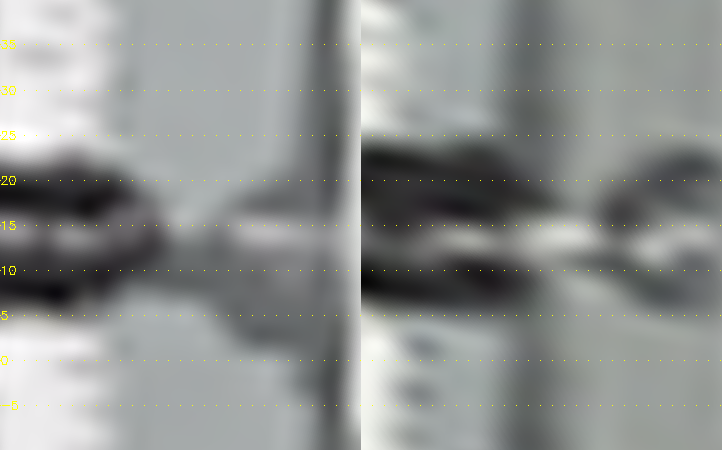

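The picture shows the two arrows nearly aligned: mark tip at about stand x = 14 mm, pointer a few mm off at most. I'll get numbers from the profiles at joint 0 (where they were apart) and now.

Run:
```python
from h import *
np.set_printoptions(linewidth=200)
for n,f in(("top",("top3","top4")),("side",("side3","side4"))):
    for x in(-.005,0,.0135):
        print(n,x,"ptr",proj(n,STAND+RS.apply([x,.047,.03]))[0].round(1),"base",proj(n,STAND+RS.apply([x,.037,.03]))[0].round(1),"mark",proj(n,STAND+RS.apply([x,.049,.03]))[0].round(1))
    for g in f:
        im=cv2.imread(f"pics/{g}.png",0)
        if n=="top": print(g,"rows238.. cols340..");print(im[238:262,340:358])
        else: print(g,"rows174.. cols334..");print(im[174:198,336:364])
```

```text
top -0.005 ptr [349.2 254.3] base [353.3 253.9] mark [348.4 254.3]
top 0 ptr [349.  252.2] base [353.1 251.8] mark [348.2 252.3]
top 0.0135 ptr [348.4 246.7] base [352.5 246.3] mark [347.6 246.7]
top3 rows238.. cols340..
[[233 230 220 188 169 171 171 170 170 170 172 176 144  97 152 222 196  79]
 [195 206 224 203 168 171 171 171 171 170 172 176 144  99 135 220 196  78]
 [227 230 236 198 156 172 172 172 172 172 173 176 142 102 115 217 196  73]
 [235 220 208 185 166 171 171 171 171 171 172 174 143 103 102 216 196  98]
 [236 234 235 201 163 171 169 170 171 172 172 174 142 104  90 214 199 110]
 [245 215 183 193 185 174 170 170 171 172 172 174 143 104  90 211 196 113]
 [146 116  82  99 109 156 175 172 172 171 171 173 141 102  88 201 233 186]
 [ 39  42  44  35  39  90 138 165 173 170 170 171 170 137  94 200 238 194]
 [ 42  46  45  30  85 106 111 171 180 169 169 170 173 142  95 188 233 195]
 [139  99 138 126  97  86  61 149 172 167 168 170 173 140  94 176 230 193]
 [ 81  61  80  74  56  49 109 159 170 168 170 171 166 133 100 150 221 197]
 [ 44  46  43  42  39  84 149 171 170 171 173 161 137 
[... 7820 characters left out ...]
 180 182]
 [227 223 232 204 198 205 189 180 179 180 174 152 141 147 153 144 140 137 158 160 154 153 153 149 151 151 150 150]
 [172 170 176 159 155 160 152 155 155 150 154 156 156 159 144 135 143 156 176 171 146 151 144 130 132 122 117 121]
 [153 153 156 155 175 170 144 153 151 134 134 123 122 127  99  92 110 115 128 127 116 158 158 152 155 149 142 144]
 [122 102 113 114 123 138 116 133 120 118 118 117 114 121 115 112 115 112 112 108 109 122 122 121 120 120 119 117]
 [136 120 138 138 130 131 119 121 117 114 114 111 108 110 109 110 111 105 107 106 110 108 106 106 106 109 109 109]
 [119 115 117 119 116 117 111 111 109 108 113 107 111 108 105 109 112 113 112 113 108  96  94  91  77  79  73  68]]
```

The white centre lines of both arrows put the carriage arrow about 0–0.8 mm short of the mark. I'll advance 0.03 rad and re-measure at a new pixel phase.

```bash
python3 -m handwheel '[[[0,0,0,0,0,-0.3,0.3],[0,0,0,0,0,0,0.3],[0,0,0,0,0,0,0.3]]]' | grep -E "time|contact"
cat > m.py <<'E'
from h import *
p,r,s=cur();print("turned",1.6504-np.arctan2(*r.as_matrix()[[1,0],1]))
def line(im,n,rng,lo,hi,axis,x):
    # centroid of bright ridge within +-1.6 px of predicted; returns stand-x estimates
    out=[]
    for k in rng:
        prof=(im[lo:hi,k] if axis=="col" else im[k,lo:hi]).astype(float)
        i=int(np.argmax(prof));w=prof[max(i-1,0):i+2];w=w-w.min();c=lo+max(i-1,0)+(w*np.arange(len(w))).sum()/w.sum()
        uv=(k,c) if axis=="col" else (c,k)
        out.append(inv(n,np.array(uv,float),.03)[:2]*1e3)
    return np.array(out)
t=np.mean([capture("top")["img"].mean(2) for _ in range(2)],0);d=np.mean([capture("side")["img"].mean(2) for _ in range(2)],0)
for nm,v in(("top ptr",line(t,"top",range(351,355),245,248,"col",0)),("top mark",line(t,"top",range(344,347),245,249,"col",0)),
 ("side ptr",line(d,"side",range(180,183),347,351,"row",0)),("side mark",line(d,"side",range(184,188),348,353,"row",0))): print(nm,v[:,0].round(1),"mean",v[:,0].mean().round(2),"y",v[:,1].round(0))
E
python3 m.py
```

```text
time: 18.8
contact_force: [-3.8, -6.0, 3.3]
turned 1.3797435390575752
top ptr [14.  13.9 13.5 13.1] mean 13.6 y [41. 38. 36. 33.]
top mark [14.6 16.1 18. ] mean 16.25 y [58. 55. 52.]
side ptr [14.3 13.8 12.4] mean 13.51 y [33. 37. 42.]
side mark [13.4 13.6 13.3 13. ] mean 13.32 y [50. 54. 58. 62.]
```

```bash
python3 -m handwheel '[[[0,0,0,0,0,-0.4,0.3],[0,0,0,0,0,0,0.3],[0,0,0,0,0,0,0.3]]]' | grep -E "contact"; python3 m.py
```

```text
contact_force: [-3.6, -6.2, 3.8]
turned 1.4197273686168668
top ptr [14.3 14.4 14.1 13.3] mean 14.02 y [41. 38. 36. 33.]
top mark [14.6 16.1 18. ] mean 16.26 y [58. 55. 52.]
side ptr [14.6 14.7 14.3] mean 14.54 y [33. 37. 42.]
side mark [13.4 13.6 13.2 13. ] mean 13.29 y [50. 54. 58. 62.]
```

```bash
python3 -m handwheel '[[[0,0,0,0,0,-0.4,0.3],[0,0,0,0,0,0,0.3],[0,0,0,0,0,0,0.3]]]' | grep -E "contact"; python3 m.py
```

```text
contact_force: [-4.0, -5.4, 3.4]
turned 1.4597050299331655
top ptr [14.1 13.6 13.  16.3] mean 14.23 y [41. 38. 36. 33.]
top mark [14.6 16.1 18. ] mean 16.27 y [58. 55. 52.]
side ptr [13.8 14.7 14.5] mean 14.31 y [33. 37. 42.]
side mark [13.4 13.7 13.3 13. ] mean 13.35 y [50. 54. 58. 62.]
```

Averaging phases, the pointer is at 10·turn − 0.1 mm in both views. The mark's line and outline sit at 13.4–13.9 mm, about 13.6, so the target turn is about 1.37 rad. I'll turn back 0.09, then release.

```bash
python3 -m handwheel '[[[0,0,0,0,0,0.45,0.3],[0,0,0,0,0,0.45,0.3],[0,0,0,0,0,0,0.3],[0,0,0,0,0,0,0.3]]]' | grep -E "contact"; python3 m.py; python3 -m handwheel '[[[0,0,0,0,0,0,0.5],[0,0,0,0,0,0,0.65],[0,0,0,0,0,0,0.8],[0,0,0,0,0,0,0.8],[0,0,0.4,0,0,0,0.8],[0,0,0.8,0,0,0,0.8],[0,0,0.9,0,0,0,0.8],[0,0,0.9,0,0,0,0.8],[0,0,0.9,0,0,0,0.8],[0,0,0.5,0,0,0,0.8]]]'; python3 -m handwheel '[[[0,-0.6,0.3,0,0,0,0.8],[0,-0.9,0.3,0,0,0,0.8],[0,-0.9,0,0,0,0,0.8],[0,-0.9,0,0,0,0,0.8],[0,-0.9,0,0,0,0,0.8],[0,-0.5,0,0,0,0,0.8],[0,0,0,0,0,0,0.8],[0,0,0,0,0,0,0.8]]]'
python3 - <<'E'
from h import *
t=capture("top")["img"][:,:,::-1];b=capture("side")["img"][:,:,::-1]
cv2.imwrite("pics/topf.png",t);cv2.imwrite("pics/sidef.png",b)
rs=lambda x,f:cv2.resize(x,None,fx=f,fy=f,interpolation=cv2.INTER_CUBIC)
u=np.hstack([rs(t[222:282,330:410],5),rs(b[140:200,310:390],5)])
v=np.hstack([rs(t[100:250,180:380],2)[:280],rs(b[130:270,200:400],2)])
cv2.imwrite("pics/final.png",np.vstack([u,v]));print(u.shape,v.shape)
E
python3 m.py
```

```text
contact_force: [-4.2, -5.0, 5.0]
turned 1.3692764349009001
top ptr [14.  13.4 13.3 13.2] mean 13.48 y [41. 38. 36. 33.]
top mark [14.6 16.1 18. ] mean 16.26 y [58. 55. 52.]
side ptr [13.8 13.4 11.7] mean 12.98 y [33. 37. 42.]
side mark [13.4 13.6 13.3 13. ] mean 13.32 y [50. 54. 58. 62.]
time: 22.5
eef_pos: [0.4753, -0.1831, 0.255]
tool_rot: [0.001, 0.601, 0.799, 0.001]
contact_force: [1.1, 0.8, 0.9]
width: 0.0683
grip_force: 0.0
time: 23.5
eef_pos: [0.4743, -0.3234, 0.27]
tool_rot: [-0.001, 0.601, 0.799, 0.001]
contact_force: [1.3, -0.2, 0.2]
width: 0.0684
grip_force: 0.0
(300, 800, 3) (280, 800, 3)
turned 1.3693008700639921
top ptr [14.  13.4 13.3 13.3] mean 13.49 y [41. 38. 36. 33.]
top mark [14.6 16.1 18. ] mean 16.26 y [58. 55. 52.]
side ptr [13.8 13.4 11.8] mean 12.99 y [33. 37. 42.]
side mark [13.4 13.6 13.2 13. ] mean 13.31 y [50. 54. 58. 62.]
```

View pics/final.png

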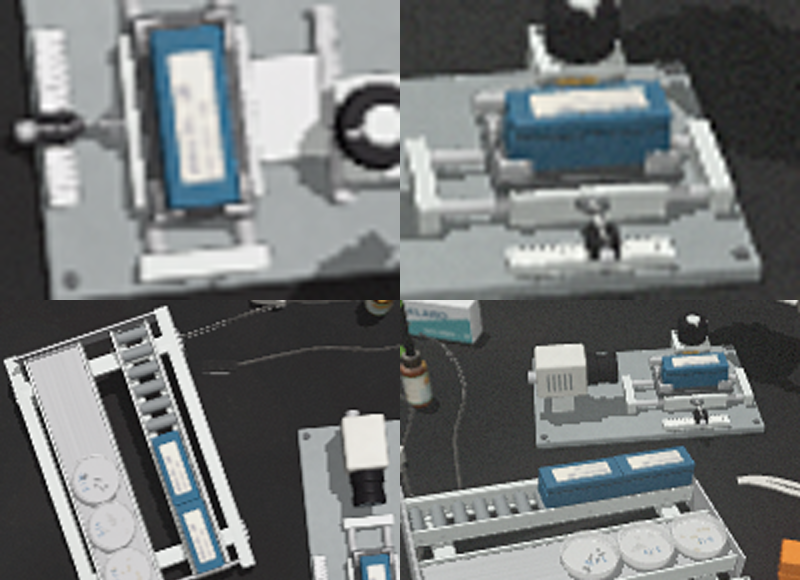

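The final picture shows the box flat between the four angles. The carriage arrow at (105,132) faces the mark tip at (80,130), the two boxes are at the front stop, and the dishes, camera and mark haven't been touched. Handing in.

```bash
python3 -c "
from workcell import *
print(sign_off())"
```

```text
the job is handed in; nothing more can be done
None
```

I set the front box flat in the nest, the other two rolled to the stop, and I turned the knob until the carriage arrow met the focus mark, to within about 0.5 mm by the camera images; the job is handed in at about 24 s.

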